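Set the toppled car and bath boat right way up

TASK

The wooden car and the bath boat have fallen on their sides. Push each one over with the fingertips, without picking it up, so that the car stands on its wheels and the boat sits flat on its bottom, about where they lie. Leave the pink cube, the glass dome and the shut block box alone, and take the hand away at the end.

Things in the scene. Friction and masses are not known exactly. Their poses are not given: they have to be found in the camera images.
- car: Wooden toy car, 110 long, 56 wide, 64 high standing, about 200 g; black fixed wheels, red roof. Starts lying on a flank (56 high). Origin: on that flank, midway nose to tail and roof to wheel bottoms. Own +x: where the roof faces (level at start, straight up once it stands); +y: nose; +z: from lower to upper flank. Wheel bottoms at x = -32, bonnet at x = +12, mass about 23 above the wheel bottoms.
- car_center (a point): Middle of the car's bulk, 28 mm along the car's +z from its origin: 28 mm above the bench as it lies, 32 as it stands, at most about 43 while it tips.
- car_roof (a point): Middle of the red roof (60 long by 52): x +32, y -12, z +28 in the car's axes. A fingertip on it near y = -4, 42 above the bench as it lies, moved forward and up in an arc about the lower edge (x -32, z 0), tips the car onto its wheels; past 45 degrees it falls by itself. Pushed level it only slides: finger friction holds the roof down.
- boat: Hard silicone bath boat, 120 long, 60 wide, about 160 g: flat hull 38 deep, red bottom, blue sides, white deck, round bow, yellow wheelhouse. Starts lying on a flank (60 high). Origin: on that flank, midway bow to stern and bottom to wheelhouse roof. Own +x: where the deck faces (level at start, straight up once it sits right); +y: bow; +z: lower to upper flank. Bottom at x = -32, deck at x = +6.
- boat_center (a point): Middle of the boat's bulk, 30 mm along the boat's +z from its origin: 30 mm above the bench as it lies, 32 as it sits right, at most about 44 while it tips. Its mass is about 15 mm from the bottom.
- boat_roof (a point): Middle of the wheelhouse roof (46 by 46): x +32, y -8, z +30 in the boat's axes; a red funnel, 16 across, stands out 8 there. A fingertip on it near y = -6, 42 above the bench as it lies, moved forward and up in an arc about the lower edge (x -32, z 0), tips the boat onto its bottom; past 35 degrees it falls by itself. Pushed level it only slides: finger friction holds the roof down.
- cube: Pink plastic cube, 50 on a side, loose, to be left alone. Origin at the centre of its underside.
- dome: Glass paperweight dome, 68 across, 38 high, loose, to be left alone. Origin at the centre of its underside.
- block_box: Green wooden block box, 110 (x) by 170 (y) by 70 high, its hinged lid shut. It is fixed to the bench, lid included, and to be left alone. Origin at the centre of its underside.
Things that resemble listed ones, but are neither listed nor needed, are in the scene too. What is shaped like the boat but orange or turquoise is not meant.

How it is judged:
By the outcome, as a careful person would: the job done as asked, in the order asked, and still so for the second after the job is handed in, with the robot touching nothing.
It also fails if it takes over 48 s, if anything falls off the work surface, if the arm or the gripper's body presses on something with over 40 N, if the wrist force passes 120 N, or if a joint passes its speed limit or range.

ROBOT

A 7-joint arm with a two-finger parallel gripper is mounted at the origin on the work surface. World frame = base frame: x ahead of the robot, y to its left, z up, the work surface at z = 0. Lengths are in mm, angles in rad, forces in N, time in s.
With the tool pointing down it reaches from about 400 to 850 mm from the base axis. Payload 6.9 kg.
Tool frame: the origin (TCP) lies at the very end of the fingers, on their centre line; the grasp point (between the pads) lies 19 mm behind it (bot.tcp_to_grasp is the distance from the TCP to the grasp point, in mm); z points along the fingers, y is the line along which they close (so a half turn about z gives the same grasp; the last joint's range is limited). The gripper opens to 85 mm and grips with 20 to 120 N. Pads are 22 mm wide; open, the fingers measure 114 mm over their backs; the gripper's body (76 mm by 85 mm) begins 54 mm behind the grasp point. The pads swing forward as they close: fully open they stand 13 mm farther back than shut.
Start: joints at [-1.062, 0.507, -0.238, 1.5, 0.126, 1.149, -0.155], TCP at [245.589, 574.715, 231.275] pointing down, gripper open.
Joint ranges: [-3.08, 3.08], [-0.24, 2.05], [-1.43, 1.35], [0, 2.5], [-1.52, 4.66], [0.17, 1.96], [-2.89, 2.89]. Speed limits (rad/s): [2.39, 2.39, 3.14, 3.14, 3.14, 3.14, 3.14].

INTERFACE

Orientations are given as [roll, pitch, yaw] about the fixed x, y, z axes, in that order (R = Rz(yaw) Ry(pitch) Rx(roll)).
In Python, from rig import bot, vision, order gives the robot as it stands. The module is installed in compiled form; this text tells all that it offers.
- The arm moves only by the tool drive_tool, never from a script. Its argument "motion" is a list of rows, each an object of numbers: "x", "y", "z": the shift along the tool's x, y, z as a fraction of full scale; "ax", "ay", "az": the turn, a rotation vector about the tool's x, y, z as a fraction of full scale. A call has 1 to 12 rows; each row shifts and turns the commanded pose from where the row before left it, along the tool's axes as they then stand; what a row does not reach is not made up. Full scale, the value 1, is 30 mm for a shift and 30 degrees for a turn. A row lasts 1/10 s, in which the tool goes at most 50 mm and 8.59 degrees, less where a joint would pass 70% of its speed; a pose out of reach is approached as far as the arm can. A call with a number of a shift or a turn outside -1 to 1 is refused whole. A call with a gripper value outside its range is refused whole. "hand" is the opening, from 0 (shut) to 1 (fully open), set as the call begins (left out, the last holds). The fingers move at their own pace and stop on an object; the grip force is fixed at half the most. Time passes only in rows, so rows that do not move let the fingers close. It gives the time, the measured TCP pose, the force, the opening and the grip force at its end, in the units of the state.
- bot.read_state(): the state, without advancing time (a new reading comes with each control period).
- vision.camera(name): name is "side" or "top" or "wrist"; returns a dict with "color" (420x560x3 uint8, red, green, blue), "K" (3x3 intrinsics, pixels), "R" (3x3) and "t" (3): a world point X has camera coordinates R X + t. Camera axes: x right, y down, z forward; pixel columns grow to the right and rows downward; lengths in mm; the calibration is good to about 2 mm. A picture is of the moment at which its call begins. There is no depth.
- order.sign_off(): hands the job in; it is judged then, once.
The state is a dict: "t": time; "q": joint angles; "dq": joint speeds; "tau": joint torques, N m; "position": TCP position; "orientation": TCP orientation; "wrist_force": force on the tool from outside, world axes, zero at the start; "ft_torque": the same for the moment, N m; "width": finger opening in mm; "finger_force": force on a finger pad.
Only numpy, scipy, OpenCV 4.12 (cv2) and the standard library are available. Lean on these libraries where they do the work, as an engineer would, in place of code of your own. Each camera call takes 0.05 s, during which the arm holds its last target. There are 200 camera calls.

## Working session

There is one attempt and no reset: what is moved stays moved. The work goes in short steps, Python scripts to look and compute and a tool call to move; the robot and the scene stay as the last step left them, time stands still between calls to the robot, and variables do not carry over. Pictures are saved under pics/ and viewed, at most 10 in all, crops included, and the job is handed in when it is done.

Besides the shell and the picture viewer there is one more tool, called after "Call:" in YAML: its name, and indented under it one key for each argument. drive_tool: Moves the arm, as the interface text tells. Its arguments: {"type":"object","properties":{"motion":{"type":"array","items":{"type":"object","properties":{"x":{"type":"number"},"y":{"type":"number"},"z":{"type":"number"},"ax":{"type":"number"},"ay":{"type":"number"},"az":{"type":"number"}}}},"hand":{"type":"number"}},"required":["motion"]}

```bash
mkdir -p pics; python3 - <<'E'
from rig import bot,vision
import cv2,pickle
d={}
for n in("top","side"):
    c=vision.camera(n);d[n]=c;cv2.imwrite(f"pics/{n}0.png",c["color"][:,:,::-1]);print(n,c["K"].round(1).tolist(),c["R"].round(3).tolist(),c["t"].round(1).tolist())
pickle.dump(d,open("d.pkl","wb"))
s=bot.read_state();print(s["t"],s["position"],s["orientation"],s["width"])
E
```

```text
top [[421.9, 0.0, 284.0], [0.0, 421.9, 208.1], [0.0, 0.0, 1.0]] [[0.019, -1.0, 0.02], [-0.982, -0.022, -0.186], [0.187, -0.016, -0.982]] [-113.3, 580.4, 994.6]
side [[412.1, 0.0, 274.6], [0.0, 412.1, 207.0], [0.0, 0.0, 1.0]] [[-0.878, -0.479, 0.007], [-0.369, 0.668, -0.646], [0.305, -0.57, -0.763]] [472.6, 305.6, 716.8]
0.1 [245.50131248 574.26952646 230.50986819] [-3.13996351e+00  7.09433533e-05  2.73775112e+00] 85.30643475899868
```

View pics/top0.png

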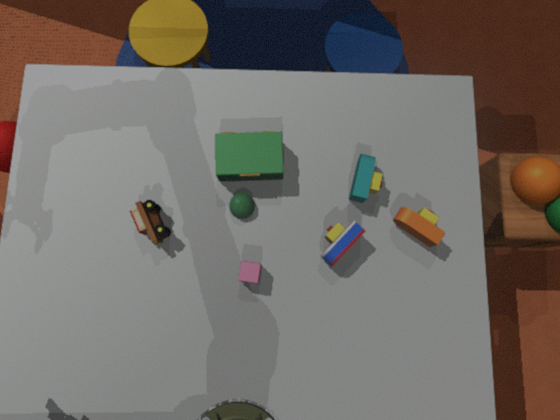

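View pics/side0.png

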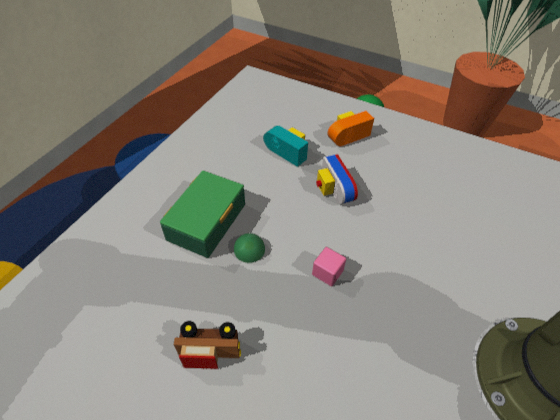

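The top view shows the car at (150,222), its red roof facing left (+y), and the blue boat at (343,243), its wheelhouse facing up-left. The side view has the car at (208,345) and the boat at (340,180). I'll enlarge both for axes.

```bash
cat >h.py <<'E'
import numpy as np,cv2
def ray(c,u,v,z):
    o=-c["R"].T@c["t"]; d=c["R"].T@np.linalg.inv(c["K"])@[u,v,1]
    return o+d*(z-o[2])/d[2]
def pix(c,X):
    p=c["K"]@(c["R"]@np.asarray(X,float)+c["t"]); return p[:2]/p[2]
E
python3 - <<'E'
import pickle,cv2,numpy as np
from h import *
d=pickle.load(open("d.pkl","rb"))
def crop(n,u,v,s):
    return cv2.resize(d[n]["color"][v-s:v+s,u-s:u+s],(390,300) if 0 else (300,300),interpolation=cv2.INTER_CUBIC)
im=np.vstack([np.hstack([crop("top",150,222,30),crop("top",343,243,30)]),np.hstack([crop("side",208,345,40),crop("side",340,180,40)])])
cv2.imwrite("pics/c0.png",im[:,:,::-1])
def cen(n,mask,box):
    m=np.zeros_like(mask);u0,u1,v0,v1=box;m[v0:v1,u0:u1]=mask[v0:v1,u0:u1]
    r,q=np.nonzero(m); return cv2.minAreaRect(np.c_[q,r].astype(np.float32)),q.mean(),r.mean(),len(q)
t=d["top"];hsv=cv2.cvtColor(t["color"],cv2.COLOR_RGB2HSV)
H,S,V=[hsv[...,i].astype(int) for i in range(3)]
blue=(H>105)&(H<130)&(S>120); b=cen("top",blue,(310,380,210,275));print("blue",b)
bx=cv2.boxPoints(b[0]);print([ray(t,*p,60).round(0).tolist() for p in bx])
y=(H>20)&(H<35)&(S>120);b=cen("top",y,(310,360,210,260));print("wh",b,ray(t,b[1],b[2],53).round())
w=(H>4)&(H<20)&(S>100)&(V>50);b=cen("top",w,(120,180,190,255));print("wood",b);print([ray(t,*p,56).round(0).tolist() for p in cv2.boxPoints(b[0])])
r=((H<5)|(H>174))&(S>120);b=cen("top",r,(120,180,190,255));print("red",b);print([ray(t,*p,54).round(0).tolist() for p in cv2.boxPoints(b[0])])
p=(H>150)&(H<175)&(S>80);b=cen("top",p,(220,280,250,300));print("cube",ray(t,b[1],b[2],45).round())
g=(H>40)&(H<90)&(S>80);b=cen("top",g,(225,262,186,225));print("dome",ray(t,b[1],b[2],20).round())
E
```

```text
blue (((342.4412841796875, 242.9445343017578), (8.88571548461914, 48.91183090209961), 43.36342239379883), np.float64(342.3449074074074), np.float64(243.02777777777777), 432)
[[461.0, -197.0, 60.0], [551.0, -280.0, 60.0], [536.0, -296.0, 60.0], [447.0, -213.0, 60.0]]
wh (((334.5769348144531, 232.1154022216797), (9.753755569458008, 18.902101516723633), 42.273685455322266), np.float64(334.66480446927375), np.float64(232.18994413407822), 179) [ 525. -228.   53.]
wood (((147.37173461914062, 222.0167236328125), (41.21644592285156, 24.44940185546875), 37.5685920715332), np.float64(147.19804400977995), np.float64(221.3276283618582), 409)
[[546.0, 292.0, 56.0], [595.0, 260.0, 56.0], [534.0, 175.0, 56.0], [486.0, 208.0, 56.0]]
red (((145.0, 224.50003051757812), (30.042343139648438, 26.952882766723633), 83.8844985961914), np.float64(138.93333333333334), np.float64(222.06666666666666), 15)
[[567.0, 279.0, 54.0], [576.0, 214.0, 54.0], [502.0, 201.0, 54.0], [493.0, 265.0, 54.0]]
cube [424. -21.  45.]
dome [596.   8.  20.]
```

View pics/c0.png

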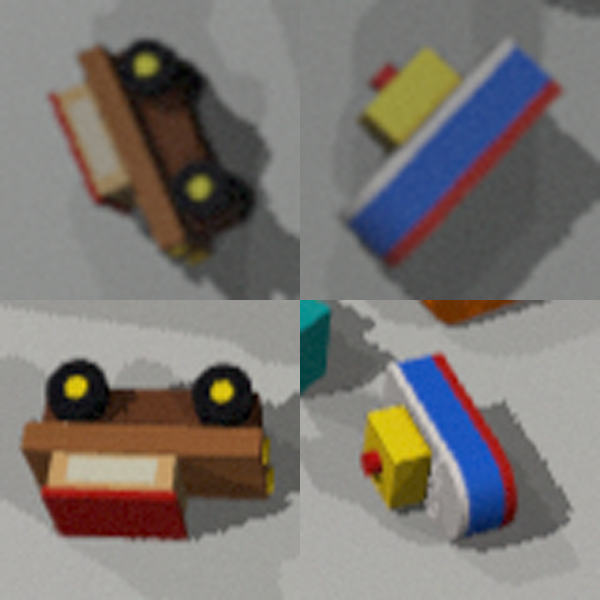

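The enlarged crops show the car's nose at the lower end in the top view (headlights near (155,242)), with the roof facing up-left. The boat's round bow is at lower left, with its deck facing up-left. I'll work out the poses from key pixels.

```bash
python3 - <<'E'
import pickle
from h import *
d=pickle.load(open("d.pkl","rb"));t,s=d["top"],d["side"]
for n,p,z in[("bar tail",(138,202),56),("bar nose",(155,241.5),56),("hubR",(149,205),56),("hubF",(160,229.4),56),("roof tail",(130.4,211),54)]:print(n,ray(t,*p,z).round())
for n,p,z in[("S roof tail",(180,355.5),54),("S roof nose",(216,355.5),54),("S bar tail",(174.5,345),56),("S bar nose",(238.5,347),56),("S hubR",(188,328),56),("S hubF",(227,329),56)]:print(n,ray(s,*p,z).round())
E
```

```text
bar tail [590. 261.  56.]
bar nose [493. 211.  56.]
hubR [583. 233.  56.]
hubF [523. 202.  56.]
roof tail [567. 278.  54.]
S roof tail [566. 280.  54.]
S roof nose [514. 251.  54.]
S bar tail [585. 270.  56.]
S bar nose [488. 221.  56.]
S hubR [583. 235.  56.]
S hubF [522. 203.  56.]
```

Call:
drive_tool:
  motion:
    - {"x": -0.98, "y": -0.4, "z": 0.15}
    - {"x": -0.98, "y": -0.4, "z": 0.15}
    - {"x": -0.98, "y": -0.4, "z": 0.15}
    - {"x": -0.98, "y": -0.4, "z": 0.15}
    - {"x": -0.98, "y": -0.4, "z": 0.15}
    - {"x": -0.98, "y": -0.4, "z": 0.15}
    - {"x": -0.98, "y": -0.4, "z": 0.15}
    - {"x": -0.98, "y": -0.4, "z": 0.15}
    - {"x": -0.98, "y": -0.4, "z": 0.15}
    - {"x": -0.98, "y": -0.4, "z": 0.15}
    - {"x": -0.98, "y": -0.4, "z": 0.15}
    - {"x": -0.98, "y": -0.4, "z": 0.15}
  hand: 0

```text
validation failed for argument at $.mo...
```

Call:
drive_tool:
  motion:
    - {"az": 0.26}
    - {"az": 0.26}
    - {"az": 0.26}
    - {"az": 0.26}
    - {"az": 0.26}
    - {}

```text
validation failed for argument at $.mo...
```

Call:
drive_tool:
  motion:
    - {"x": -0.98, "y": -0.4, "z": 0.15, "ax": 0, "ay": 0, "az": 0}
    - {"x": -0.98, "y": -0.4, "z": 0.15, "ax": 0, "ay": 0, "az": 0}
    - {"x": -0.98, "y": -0.4, "z": 0.15, "ax": 0, "ay": 0, "az": 0}
    - {"x": -0.98, "y": -0.4, "z": 0.15, "ax": 0, "ay": 0, "az": 0}
  hand: 0

```text
t: 0.5
position: [335.5, 483.2, 212.7]
orientation: [-3.141, -0.0, 2.738]
wrist_force: [0.3, 0.3, -0.1]
width: 28.2
finger_force: 0.0
```

Call:
drive_tool:
  motion:
    - {"x": -0.98, "y": -0.4, "z": 0.3, "ax": 0, "ay": 0, "az": 0}
    - {"x": -0.98, "y": -0.4, "z": 0.3, "ax": 0, "ay": 0, "az": 0}
    - {"x": -0.98, "y": -0.4, "z": 0.3, "ax": 0, "ay": 0, "az": 0}
    - {"x": -0.98, "y": -0.4, "z": 0.3, "ax": 0, "ay": 0, "az": 0}
    - {"x": -0.98, "y": -0.4, "z": 0.3, "ax": 0, "ay": 0, "az": 0}
    - {"x": -0.98, "y": -0.4, "z": 0.3, "ax": 0, "ay": 0, "az": 0}
    - {"x": -0.98, "y": -0.4, "z": 0.3, "ax": 0, "ay": 0, "az": 0}
    - {"x": -0.98, "y": -0.4, "z": 0.3, "ax": 0, "ay": 0, "az": 0}

```text
t: 1.3
position: [514.0, 302.5, 140.6]
orientation: [-3.141, -0.001, 2.738]
wrist_force: [-0.1, -0.2, -0.5]
width: -0.3
finger_force: 0.0
```

Call:
drive_tool:
  motion:
    - {"x": 0, "y": 0, "z": 0.5, "ax": 0, "ay": 0, "az": 0.261}
    - {"x": 0, "y": 0, "z": 0.5, "ax": 0, "ay": 0, "az": 0.261}
    - {"x": 0, "y": 0, "z": 0.5, "ax": 0, "ay": 0, "az": 0.261}
    - {"x": 0, "y": 0, "z": 0.5, "ax": 0, "ay": 0, "az": 0.261}
    - {"x": 0, "y": 0, "z": 0, "ax": 0, "ay": 0, "az": 0.261}
    - {"x": 0, "y": 0, "z": 0, "ax": 0, "ay": 0, "az": 0}

```text
t: 1.9
position: [512.8, 303.6, 80.4]
orientation: [-3.14, 0.0, 2.053]
wrist_force: [-0.6, -0.2, 0.4]
width: -0.2
finger_force: 0.0
```

Call:
drive_tool:
  motion:
    - {"x": 0, "y": 0, "z": 0.6, "ax": 0, "ay": 0, "az": 0}
    - {"x": 0, "y": 0, "z": 0.6, "ax": 0, "ay": 0, "az": 0}
    - {"x": -0.5, "y": 0, "z": 0, "ax": 0, "ay": 0, "az": 0}
    - {"x": -0.5, "y": 0, "z": 0, "ax": 0, "ay": 0, "az": 0}
    - {"x": 0, "y": 0, "z": 0, "ax": 0, "ay": 0, "az": 0}

```text
t: 2.4
position: [530.0, 273.3, 46.3]
orientation: [3.14, 0.002, 2.051]
wrist_force: [0.7, -0.4, 0.8]
width: 0.1
finger_force: 0.0
```

Call:
drive_tool:
  motion:
    - {"x": -0.1, "y": 0, "z": 0, "ax": 0, "ay": 0, "az": 0}
    - {"x": 0, "y": 0, "z": 0, "ax": 0, "ay": 0, "az": 0}

```text
t: 2.6
position: [529.4, 274.2, 46.0]
orientation: [3.14, -0.0, 2.054]
wrist_force: [-0.5, -0.6, -1.0]
width: -0.1
finger_force: 0.0
```

```bash
python3 - <<'E'
from rig import vision
import cv2,numpy as np
a=vision.camera("side")["color"][285:405,128:288];b=vision.camera("top")["color"][162:282,70:230]
im=np.hstack([cv2.resize(i,(400,300),interpolation=cv2.INTER_CUBIC) for i in(a,b)])
cv2.imwrite("pics/c1.png",im[:,:,::-1])
E
```

```text
(no output)
```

View pics/c1.png

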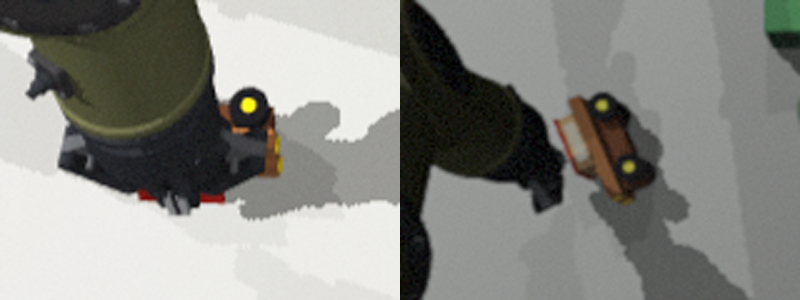

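The fingertips stand in front of the middle of the red roof (side crop at about (180,200)), about touching. I'll start the arc.

Call:
drive_tool:
  motion:
    - {"x": -0.1, "y": 0, "z": 0, "ax": 0, "ay": 0, "az": 0}
    - {"x": -0.13, "y": 0, "z": -0.14, "ax": 0, "ay": 0, "az": 0}
    - {"x": -0.13, "y": 0, "z": -0.14, "ax": 0, "ay": 0, "az": 0}
    - {"x": -0.15, "y": 0, "z": -0.12, "ax": 0, "ay": 0, "az": 0}
    - {"x": -0.15, "y": 0, "z": -0.12, "ax": 0, "ay": 0, "az": 0}
    - {"x": -0.16, "y": 0, "z": -0.1, "ax": 0, "ay": 0, "az": 0}
    - {"x": -0.16, "y": 0, "z": -0.1, "ax": 0, "ay": 0, "az": 0}

```text
t: 3.4
position: [542.6, 248.2, 67.4]
orientation: [3.141, -0.0, 2.055]
wrist_force: [-2.5, 1.9, 3.4]
width: 0.2
finger_force: 1.6
```

```bash
python3 - <<'E'
from rig import vision
import cv2,numpy as np
a=vision.camera("side")["color"][285:405,128:288];b=vision.camera("top")["color"][162:282,70:230]
im=np.hstack([cv2.resize(i,(400,300),interpolation=cv2.INTER_CUBIC) for i in(a,b)])
cv2.imwrite("pics/c2.png",im[:,:,::-1])
E
```

```text
(no output)
```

View pics/c2.png

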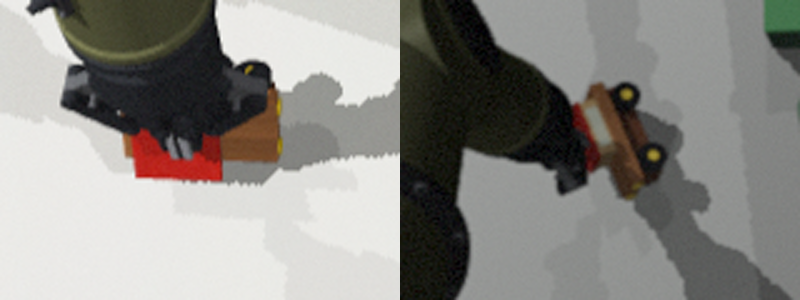

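The car has tipped about 25 degrees, its red roof turning upward. The finger is pressing slightly downward, so I'll continue with a bit more lift.

Call:
drive_tool:
  motion:
    - {"x": -0.14, "y": 0, "z": -0.13, "ax": 0, "ay": 0, "az": 0}
    - {"x": -0.16, "y": 0, "z": -0.11, "ax": 0, "ay": 0, "az": 0}
    - {"x": -0.17, "y": 0, "z": -0.08, "ax": 0, "ay": 0, "az": 0}
    - {"x": -0.17, "y": 0, "z": -0.07, "ax": 0, "ay": 0, "az": 0}
    - {"x": -0.18, "y": 0, "z": -0.05, "ax": 0, "ay": 0, "az": 0}
    - {"x": -0.18, "y": 0, "z": -0.03, "ax": 0, "ay": 0, "az": 0}
    - {"x": -0.18, "y": 0, "z": -0.02, "ax": 0, "ay": 0, "az": 0}

```text
t: 4.2
position: [559.1, 216.5, 81.6]
orientation: [-3.142, 0.0, 2.054]
wrist_force: [1.1, -0.5, 0.0]
width: 0.2
finger_force: 0.0
```

```bash
cat >snap.py <<'E'
from rig import vision
import cv2,numpy as np,sys
n,u,v,p,q=[sys.argv[1]]+[int(i) for i in sys.argv[2:6]]
a=vision.camera("side")["color"][v-60:v+60,u-80:u+80];b=vision.camera("top")["color"][q-60:q+60,p-80:p+80]
cv2.imwrite(n,np.hstack([cv2.resize(i,(400,300),interpolation=cv2.INTER_CUBIC) for i in(a,b)])[:,:,::-1])
E
python3 snap.py pics/c3.png 208 345 150 222
```

```text
(no output)
```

View pics/c3.png

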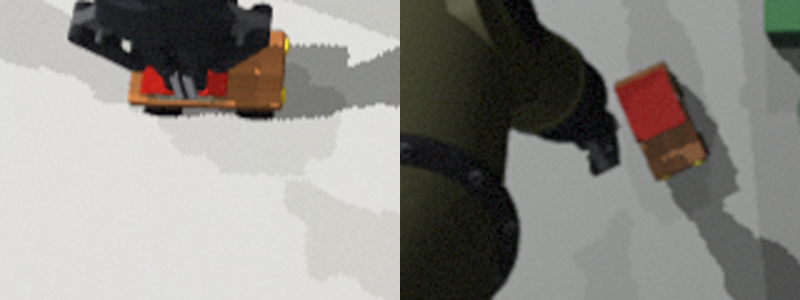

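The car now stands on its wheels (red roof facing up in both crops) and the finger is free. Next is the boat: lift and cross over.

Call:
drive_tool:
  motion:
    - {"x": 0, "y": 0, "z": -1, "ax": 0, "ay": 0, "az": 0}
    - {"x": 0, "y": 0, "z": -1, "ax": 0, "ay": 0, "az": 0}
    - {"x": 0, "y": 0, "z": -1, "ax": 0, "ay": 0, "az": 0}

```text
t: 4.6
position: [558.5, 217.2, 172.3]
orientation: [-3.141, -0.0, 2.055]
wrist_force: [-0.1, -0.6, -0.1]
width: 0.1
finger_force: 0.0
```

Call:
drive_tool:
  motion:
    - {"x": -0.99, "y": -0.5, "z": 0, "ax": 0, "ay": 0, "az": 0}
    - {"x": -0.99, "y": -0.5, "z": 0, "ax": 0, "ay": 0, "az": 0}
    - {"x": -0.99, "y": -0.5, "z": 0, "ax": 0, "ay": 0, "az": 0}
    - {"x": -0.99, "y": -0.5, "z": 0, "ax": 0, "ay": 0, "az": 0}
    - {"x": -0.99, "y": -0.5, "z": 0, "ax": 0, "ay": 0, "az": 0}
    - {"x": -0.99, "y": -0.5, "z": 0, "ax": 0, "ay": 0, "az": 0}
    - {"x": -0.99, "y": -0.5, "z": 0, "ax": 0, "ay": 0, "az": 0}
    - {"x": -0.99, "y": -0.5, "z": 0, "ax": 0, "ay": 0, "az": 0}
    - {"x": -0.99, "y": -0.5, "z": 0, "ax": 0, "ay": 0, "az": 0}
    - {"x": -0.99, "y": -0.5, "z": 0, "ax": 0, "ay": 0, "az": 0}
    - {"x": -0.99, "y": -0.5, "z": 0, "ax": 0, "ay": 0, "az": 0}
    - {"x": -0.99, "y": -0.5, "z": 0, "ax": 0, "ay": 0, "az": 0}

```text
t: 5.8
position: [565.2, -183.1, 171.5]
orientation: [3.142, -0.0, 2.055]
wrist_force: [0.6, 0.2, 0.6]
width: 0.0
finger_force: 0.0
```

Call:
drive_tool:
  motion:
    - {"x": 0, "y": 0, "z": 0, "ax": 0, "ay": 0, "az": 0.26}
    - {"x": 0, "y": 0, "z": 0, "ax": 0, "ay": 0, "az": 0.26}
    - {"x": 0, "y": 0, "z": 0, "ax": 0, "ay": 0, "az": 0.26}
    - {"x": 0, "y": 0, "z": 0, "ax": 0, "ay": 0, "az": 0.26}
    - {"x": 0, "y": 0, "z": 0, "ax": 0, "ay": 0, "az": 0.26}
    - {"x": 0, "y": 0, "z": 0, "ax": 0, "ay": 0, "az": 0.26}
    - {"x": 0, "y": 0, "z": 0, "ax": 0, "ay": 0, "az": 0.26}
    - {"x": 0, "y": 0, "z": 0, "ax": 0, "ay": 0, "az": 0.26}
    - {"x": 0, "y": 0, "z": 0, "ax": 0, "ay": 0, "az": 0.26}
    - {"x": 0, "y": 0, "z": 0, "ax": 0, "ay": 0, "az": 0}

```text
t: 6.8
position: [565.3, -181.6, 171.3]
orientation: [-3.141, 0.0, 0.828]
wrist_force: [0.7, 0.3, 0.5]
width: 0.2
finger_force: 0.0
```

Call:
drive_tool:
  motion:
    - {"x": 0, "y": 0, "z": 1, "ax": 0, "ay": 0, "az": 0}
    - {"x": 0, "y": 0, "z": 1, "ax": 0, "ay": 0, "az": 0}
    - {"x": 0, "y": 0, "z": 1, "ax": 0, "ay": 0, "az": 0}
    - {"x": 0, "y": 0, "z": 0.8, "ax": 0, "ay": 0, "az": 0}
    - {"x": 0, "y": 0, "z": 0.37, "ax": 0, "ay": 0, "az": 0}
    - {"x": -0.55, "y": 0, "z": 0, "ax": 0, "ay": 0, "az": 0}
    - {"x": -0.5, "y": 0, "z": 0, "ax": 0, "ay": 0, "az": 0}
    - {"x": -0.1, "y": 0, "z": 0, "ax": 0, "ay": 0, "az": 0}
    - {"x": 0, "y": 0, "z": 0, "ax": 0, "ay": 0, "az": 0}

```text
t: 7.7
position: [541.7, -209.3, 47.9]
orientation: [3.14, -0.001, 0.827]
wrist_force: [-0.2, 0.5, 0.2]
width: 0.2
finger_force: 0.0
```

```bash
python3 snap.py pics/c4.png 340 180 343 243
```

```text
(no output)
```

View pics/c4.png

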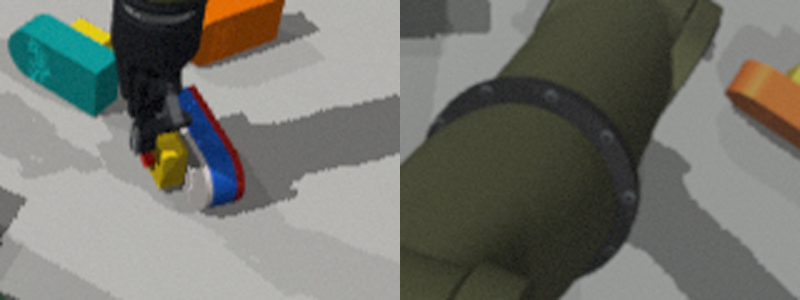

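The fingertip is beside the wheelhouse roof just above the funnel (side crop at about (142,145)), a couple of mm short of contact. I'll start the arc.

Call:
drive_tool:
  motion:
    - {"x": -0.1, "y": 0, "z": 0.03, "ax": 0, "ay": 0, "az": 0}
    - {"x": -0.12, "y": 0, "z": -0.14, "ax": 0, "ay": 0, "az": 0}
    - {"x": -0.13, "y": 0, "z": -0.14, "ax": 0, "ay": 0, "az": 0}
    - {"x": -0.14, "y": 0, "z": -0.13, "ax": 0, "ay": 0, "az": 0}
    - {"x": -0.15, "y": 0, "z": -0.12, "ax": 0, "ay": 0, "az": 0}
    - {"x": -0.15, "y": 0, "z": -0.11, "ax": 0, "ay": 0, "az": 0}
    - {"x": -0.16, "y": 0, "z": -0.1, "ax": 0, "ay": 0, "az": 0}

```text
t: 8.5
position: [522.4, -229.1, 68.1]
orientation: [3.141, 0.0, 0.829]
wrist_force: [0.2, 0.6, 0.4]
width: 0.1
finger_force: 0.0
```

```bash
python3 snap.py pics/c5.png 340 180 343 243
```

```text
(no output)
```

View pics/c5.png

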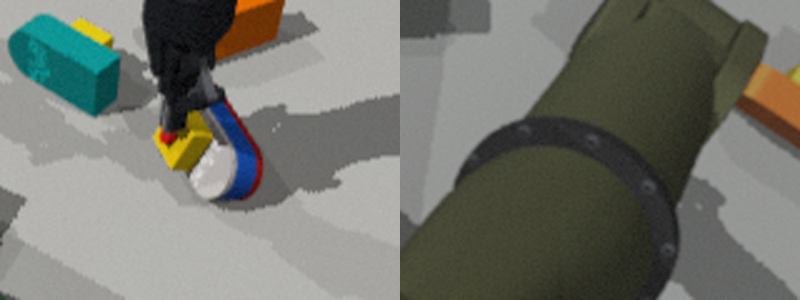

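The boat is tipping the right way, about 25 degrees, with the deck turning up. Continuing.

Call:
drive_tool:
  motion:
    - {"x": -0.16, "y": 0, "z": -0.11, "ax": 0, "ay": 0, "az": 0}
    - {"x": -0.17, "y": 0, "z": -0.1, "ax": 0, "ay": 0, "az": 0}
    - {"x": -0.18, "y": 0, "z": -0.08, "ax": 0, "ay": 0, "az": 0}
    - {"x": -0.18, "y": 0, "z": -0.06, "ax": 0, "ay": 0, "az": 0}
    - {"x": -0.18, "y": 0, "z": -0.05, "ax": 0, "ay": 0, "az": 0}
    - {"x": -0.18, "y": 0, "z": -0.03, "ax": 0, "ay": 0, "az": 0}
    - {"x": 0, "y": 0, "z": -0.5, "ax": 0, "ay": 0, "az": 0}
    - {"x": 0, "y": 0, "z": -1, "ax": 0, "ay": 0, "az": 0}
    - {"x": 0, "y": 0, "z": -1, "ax": 0, "ay": 0, "az": 0}
    - {"x": 0, "y": 0, "z": -1, "ax": 0, "ay": 0, "az": 0}

```text
t: 9.6
position: [501.0, -252.0, 186.7]
orientation: [-3.141, 0.0, 0.829]
wrist_force: [0.8, 0.2, 0.1]
width: -0.2
finger_force: 0.0
```

Call:
drive_tool:
  motion:
    - {"x": 0, "y": -1, "z": -0.5, "ax": 0, "ay": 0, "az": 0}
    - {"x": 0, "y": -1, "z": -0.5, "ax": 0, "ay": 0, "az": 0}
    - {"x": 0, "y": -1, "z": -0.5, "ax": 0, "ay": 0, "az": 0}
    - {"x": 0, "y": -1, "z": -0.5, "ax": 0, "ay": 0, "az": 0}
    - {"x": 0, "y": -1, "z": 0, "ax": 0, "ay": 0, "az": 0}
    - {"x": 0, "y": 0, "z": 0, "ax": 0, "ay": 0, "az": 0}

```text
t: 10.2
position: [388.1, -148.4, 246.0]
orientation: [-3.14, -0.001, 0.831]
wrist_force: [0.6, -1.0, -0.5]
width: -0.2
finger_force: 0.0
```

```bash
python3 - <<'E'
from rig import vision
import cv2,numpy as np
a,b=[vision.camera(n)["color"] for n in("side","top")]
cv2.imwrite("pics/c6.png",np.hstack([cv2.resize(i,(400,300),interpolation=cv2.INTER_AREA) for i in(a,b)])[:,:,::-1])
E
```

```text
(no output)
```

View pics/c6.png

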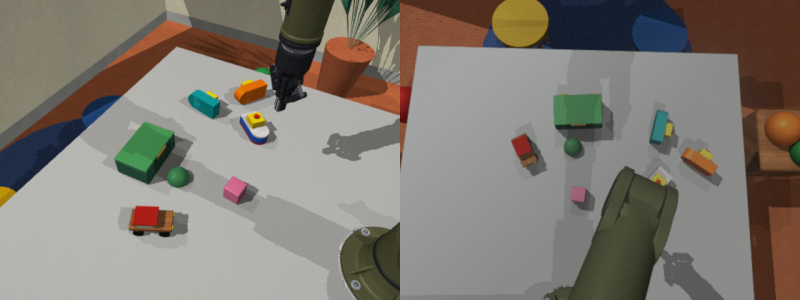

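The side view shows the car on its wheels (150,220) and the boat flat with its funnel up (257,128). The cube, dome and box haven't moved, and the hand is clear, so I'm handing in.

```bash
python3 -c "
from rig import order
print(order.sign_off())"
```

```text
the job is handed in; nothing more can be done
None
```

The car stands on its wheels and the boat sits flat on its bottom, each about where it lay; the cube, dome and box are untouched, the hand is clear, and the job was handed in at about 10 s.

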